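Lock the medicine case with its square key

TASK

Before the bus drives on, lock the medicine case: take the red-handled key out of its holder, put its square tip fully into the square recess of the knob on the lid and, with the key, turn the knob clockwise as far as it goes, so that its yellow pointer is at the red mark. Then stand the key back in its holder, fully down and upright, and let it go. Leave the label roll and the swab box where they are.

Things in the scene. Friction and masses are not known exactly. Their poses are not given: they have to be found in the camera images.
- case: white medicine case, 150 (x) x 230 (y) x 75 mm high, fixed to the worktop, its place and yaw vary. Origin: centre of its underside; z up; its -x side (folded grey handle, hasp) faces roughly to the robot. The knob's axis is upright at x = -20 mm, y = 0 in the case frame; the knob stands on the lid (lid top 75 mm above the origin)
- lock_mouth (a point): centre of the mouth of the square recess in the knob's top, 93 mm above the worktop, 18 mm above the lid; it turns with the knob, z up, x and y along the walls of the recess. The knob is round and black, 47 mm in diameter, 18 mm high, with a steel middle. The recess is 14.5 mm square, 13 mm deep, flat floor, its mouth chamfered by 2 mm. A yellow pointer on the knob's rim lies on the point's -x axis
- lock (a joint): turn of the knob in rad, clockwise seen from above as it grows: the knob's yaw is the yaw of the case minus this value. 0 = unlocked, pointer at the green mark (towards the case's -x side); 1.10 = locked, at the hard stop, pointer at the red mark. It starts between 0 and 0.3 and stays where it is left; about 0.08 N m of friction. The key tip has about 0.25 rad of play either way in the recess, so the key must turn farther than the knob
- holder: grey key holder, fixed to the worktop: foot 74 x 74 x 12 mm, block 46 x 46 mm, 45 mm high overall, origin at the centre of its underside; x and y along its sides. It stands to the left or to the right of the case
- holder_mouth (a point): centre of the mouth of the square hole in the holder's top, 45 mm above the worktop; hole 16.5 mm square, 36 mm deep, chamfered by 2 mm, its walls along the holder's x and y
- key: key, 82 mm long, about 0.12 kg, standing upright with its tip in the holder, its collar resting on the holder's top. Origin: centre of the tip's end face; z runs up to the handle. Square tip 12 x 12 mm from z = 0 to 32 mm (first 4 mm only 8.5 mm wide), faces along the key's x and y; round steel collar 32 mm in diameter from z = 32 to 37 mm; neck 17 mm in diameter; flat red and black handle 56 (x) x 18 (y) x 38 mm, z = 44 to 82 mm, to be gripped across its 18 mm
- key_tip (a point): centre of the end face of the key's tip (same as the key's origin), axes as the key's
- label_roll: white label roll, 69 mm in diameter, 30 mm high, lying flat, loose; on the other side of the case than the holder; origin under its centre
- swab_box: small white and blue swab box, 52 x 60 x 57 mm, loose, behind the case on the left; origin under its centre
Mind the look-alikes: they are no part of the job. There is more than one size of the key; the job needs the larger.

How it is judged (in metres and radians):
On the way, in this order (a step that is already met when the one before it is completed fails the run):
1. the key's tip is fully in the knob's recess while the knob is still unlocked (horizontal distance between key_tip and lock_mouth below 0.005 m and z of key_tip in the frame of lock_mouth below -0.009 m and value of joint lock below 0.7 rad), for 0.2 s.
2. the knob is at its locked stop with the key still in the recess (value of joint lock above 0.98 rad and horizontal distance between key_tip and lock_mouth below 0.005 m and z of key_tip in the frame of lock_mouth below -0.007 m), for 0.1 s.
At the end, for the whole second after the job is handed in: the knob is locked (joint above 0.98 rad, the stop being at 1.10) and the key stands released in its holder: tip more than 28 mm below the hole's mouth (32 mm when home), within 6 mm of its centre, tilted less than 0.12 rad, at rest (value of joint lock above 0.98 rad and horizontal distance between key_tip and holder_mouth below 0.006 m and z of key_tip in the frame of holder_mouth below -0.028 m and angle between key's own z axis and vertical below 0.12 rad and linear speed of key below 0.02 m/s); the robot touches nothing.
It fails at once if the label roll or the swab box is moved by more than 25 mm (distance of any of label_roll, swab_box from where it was at the start of the episode above 0.025 m).
It also fails if it takes over 56 s, if anything falls off the work surface, if the arm or the gripper's body presses on something with over 40 N, if the wrist force passes 120 N, or if a joint passes its speed limit or range.

ROBOT

A 7-joint arm with a two-finger parallel gripper is mounted at the origin on a cart in front of the work surface, level with it; the furniture and walls round the work are solid. World frame = base frame: x ahead of the robot, y to its left, z up, the work surface at z = 0. Lengths are in m, angles in degrees, forces in N, time in s.
With the tool pointing down it reaches from about 0.425 to 0.875 m from the base axis. Payload 4.7 kg.
Tool frame: the origin (TCP) lies on the front face of the gripper's body, between the roots of the fingers; the fingertips stand 70 mm ahead of it and the grasp point (between the pads) lies 51 mm ahead of it; z points along the fingers, x is the direction in which the jaws open and shut, and the axes are right-handed (so a half turn about z gives the same grasp; the last joint's range is limited). The gripper opens to 87 mm and grips with 3 to 60 N. Pads are 19 mm wide; open, the fingers measure 117 mm over their backs; the gripper's body (75 mm by 190 mm) begins 51 mm behind the grasp point.
Start: joints at [-67.603, 18.392, -4.016, 83.108, 1.295, 78.541, -3.26], TCP at [0.239, 0.604, 0.292] pointing down, gripper open.
Joint ranges: [-163.93, 163.93], [-17.29, 119.83], [-79.2, 71.16], [3.27, 140.29], [-89.18, 269.18], [5.43, 117.66], [-154.24, 154.24]. Speed limits (degrees/s): [147.25, 147.25, 180, 180, 180, 180, 180].

INTERFACE

Orientations are given as [roll, pitch, yaw] about the fixed x, y, z axes, in that order (R = Rz(yaw) Ry(pitch) Rx(roll)).
In Python, from cell import * gives the robot as it stands. The module is installed in compiled form; this text tells all that it offers.
- The arm moves only by the shell command python3 -m crank 'ROWS' [FORCE]. ROWS is JSON, a list of rows, each a list of 7 numbers: the finger opening in mm, from 0 to 87, then the shift along the world's x, y, z in mm, then the turn, a rotation vector about the world's x, y, z in degrees. In form: [[gripper, dx, dy, dz, wx, wy, wz], ...]. A call has 1 to 8 rows; each row is the pose to reach, as a shift and turn from the pose measured when the call began; what a row does not reach only later rows make up. A row lasts 1/10 s, in which the tool goes at most 50 mm and 8.59 degrees, less where a joint would pass 70% of its speed; a pose out of reach is approached as far as the arm can. A call with a gripper value outside its range is refused whole. The fingers move at their own pace and stop on an object; FORCE is the grip in N (left out, the last holds). Time passes only in rows, so rows that repeat a pose let the fingers close. It gives the time, the measured TCP pose, the force and the opening at its end, in the units of the state.
- get_obs(): the state, without advancing time (a new reading comes with each control period).
- read_camera(name): name is "side" or "top" or "wrist"; returns a dict with "img" (400x640x3 uint8, red, green, blue), "K" (3x3 intrinsics, pixels), "k1" (the pictures are not rectified: a ray, as slopes to the right and down, at radius r is drawn at 1 + k1 r^2 times it, then the intrinsics apply), "cam_to_world" (4x4, takes a point from camera to world coordinates). Camera axes: x right, y down, z forward; pixel columns grow to the right and rows downward; lengths in m; the calibration is good to about 2 mm. A picture is of the moment at which its call begins. There is no depth.
- sign_off(): hands the job in, once; it reports no verdict.
The state is a dict: "time_s": time; "qpos": joint angles; "joint_velocities": joint speeds; "effort": joint torques, N m; "tool_pos": TCP position; "tool_rot": TCP orientation; "force": force on the tool from outside, world axes, zero at the start; "wrist_torque": the same for the moment, N m; "grip_width": finger opening in m.
Only numpy, scipy, OpenCV 4.12 (cv2) and the standard library are available. Lean on these libraries where they do the work, as an engineer would, in place of code of your own. Each camera call takes 0.05 s, during which the arm holds its last target.

## Working session

There is one attempt and no reset: what is moved stays moved. The work goes in short steps, Python scripts to look and compute and a shell command to move; the robot and the scene stay as the last step left them, time stands still between calls to the robot, and variables do not carry over. Pictures are saved under pics/ and viewed, and the job is handed in when it is done.

```bash
mkdir -p pics
python3 - <<'E'
from cell import *
import cv2
o=get_obs(); print({k:o[k] for k in ("time_s","tool_pos","tool_rot","force","grip_width")})
for n in ("top","side","wrist"):
    c=read_camera(n); cv2.imwrite(f"pics/{n}0.png",c["img"][:,:,::-1]); print(n,c["K"].tolist() if hasattr(c["K"],'tolist') else c["K"],c["k1"]); print(c["cam_to_world"])
E
```

```text
{'time_s': 0.0, 'tool_pos': array([0.23907702, 0.6040159 , 0.2912045 ]), 'tool_rot': array([1.79993755e+02, 1.04429296e-01, 6.84103333e+01]), 'force': array([-0.75791714, -0.18374763,  0.605072  ]), 'grip_width': 0.08678806368251693}
top [[487.3646521052203, 0.0, 319.60311198055916], [0.0, 487.3646521052203, 195.2899033705068], [0.0, 0.0, 1.0]] -0.057565232544505025
[[ 0.01642171 -0.98942092  0.1441408   0.36989153]
 [-0.99986394 -0.01602516  0.00391179 -0.01967989]
 [-0.00156053 -0.14418543 -0.98954946  1.34010893]
 [ 0.          0.          0.          1.        ]]
side [[454.6528369601799, 0.0, 321.27989710236295], [0.0, 454.6528369601799, 195.0536360342682], [0.0, 0.0, 1.0]] -0.006898538047376719
[[ 0.99879329 -0.01539788  0.04663558  0.51464276]
 [-0.0481584  -0.4932694   0.86854249 -0.98367055]
 [ 0.00963019 -0.86974031 -0.4934157   0.6579557 ]
 [ 0.          0.          0.          1.        ]]
wrist [[311.10122589803814, 0.0, 316.3285266048006], [0.0, 311.10122589803814, 200.99245829621773], [0.0, 0.0, 1.0]] 5.56017173838291e-05
[[ 0.36771488  0.89536721  0.25120376  0.17101454]
 [ 0.92993581 -0.35338425 -0.10168065  0.6307583 ]
 [-0.00227006  0.27099286 -0.96257868  0.38418213]
 [ 0.          0.          0.          1.        ]]
```

View pics/top0.png

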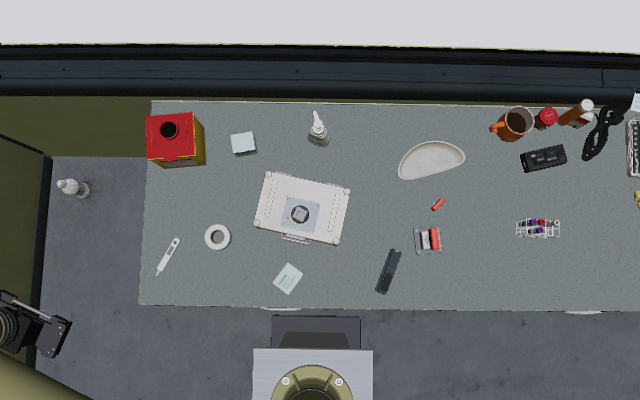

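View pics/side0.png

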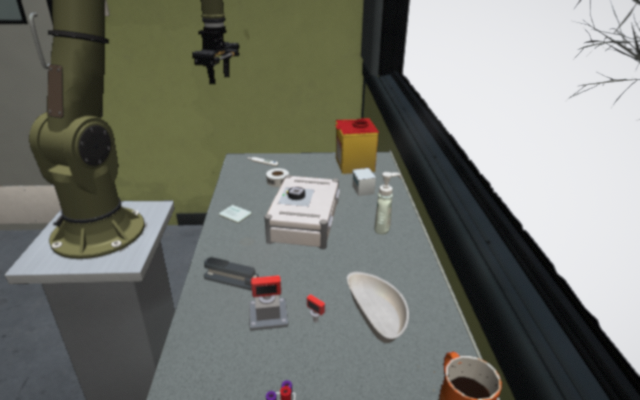

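View pics/wrist0.png

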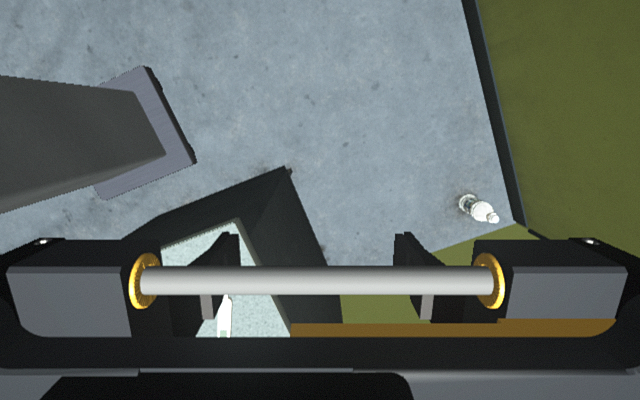

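Top: case at about (302,208), knob (300,214). There are two red-handled candidates: one upright in the grey holder at (428,240), and a small one loose at (438,204). The upright one in the holder fits. I'll enlarge it to confirm.

```bash
cat > h.py <<'E'
import numpy as np, cv2
from cell import *
def pix2ray(c,u,v):
    K=np.array(c["K"]);x=(u-K[0,2])/K[0,0];y=(v-K[1,2])/K[1,1]
    xd,yd=x,y
    for _ in range(30):
        r2=x*x+y*y; f=1+c["k1"]*r2; x,y=xd/f,yd/f
    T=np.array(c["cam_to_world"]); return T[:3,3],T[:3,:3]@np.array([x,y,1.])
def at_z(c,u,v,z):
    o,d=pix2ray(c,u,v); return o+d*(z-o[2])/d[2]
def proj(c,p):
    T=np.array(c["cam_to_world"]);q=T[:3,:3].T@(np.asarray(p)-T[:3,3]);x,y=q[0]/q[2],q[1]/q[2];f=1+c["k1"]*(x*x+y*y);K=np.array(c["K"])
    return np.array([K[0,0]*x*f+K[0,2],K[1,1]*y*f+K[1,2]])
def crop(c,u0,v0,u1,v1,s,name):
    im=cv2.resize(c["img"][v0:v1,u0:u1,::-1],None,fx=s,fy=s,interpolation=cv2.INTER_CUBIC); cv2.imwrite(name,im)
E
python3 - <<'E'
from h import *
c=read_camera("top"); crop(c,400,190,460,265,8,"pics/t_key.png"); crop(c,245,165,360,250,6,"pics/t_case.png")
c=read_camera("side"); crop(c,235,260,335,335,8,"pics/s_key.png")
E
```

```text
(no output)
```

View pics/t_key.png

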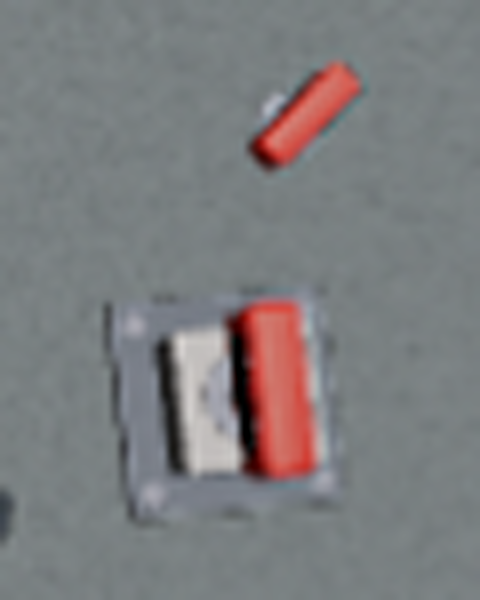

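View pics/t_case.png

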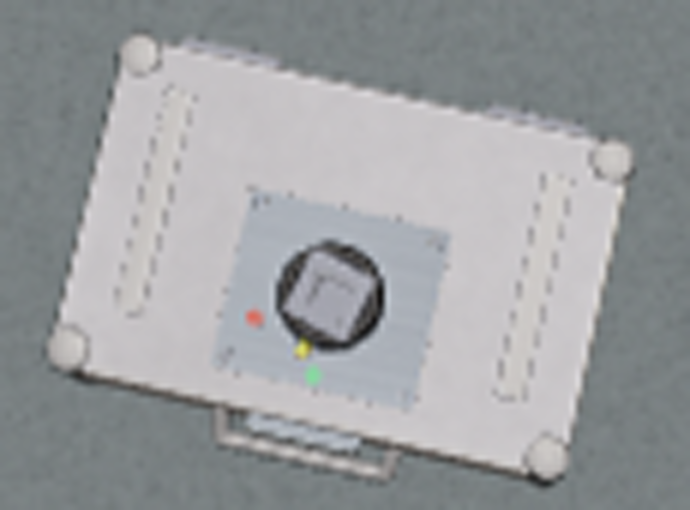

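View pics/s_key.png

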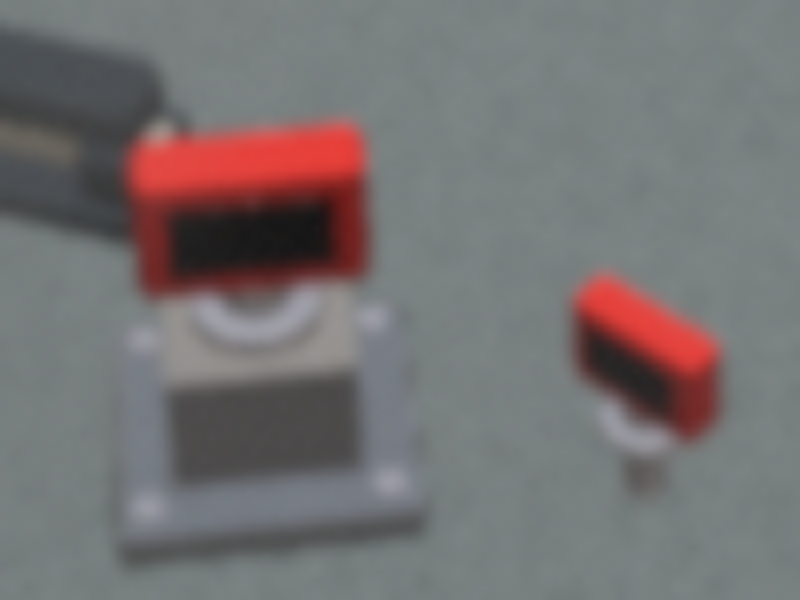

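Upright key in the holder: handle at about (434.9,238.7) in top and (266,280) in side. It is twice as big as the loose one at (438,204), so it is the large key, and the small loose one is the look-alike. Now the positions.

Run:
```python
from h import *
np.set_printoptions(precision=4,suppress=True)
t=read_camera("top"); s=read_camera("side")
P=lambda x,y,u0,v0,k:(u0+(x+.5)/k-.5, v0+(y+.5)/k-.5)
def m(c,pts,u0,v0,k,z): return np.array([at_z(c,*P(x,y,u0,v0,k),z) for x,y in pts])
h=m(t,[(243,308),(303,302),(318,472),(257,477)],400,190,8,.095); print("handle top T",h,h.mean(0))
f=m(t,[(108,302),(322,290),(345,510),(135,520)],400,190,8,.012); print("foot T",f,f.mean(0))
h=m(s,[(130,150),(360,122),(368,165),(135,193)],235,260,8,.095); print("handle top S",h,h.mean(0))
f=m(s,[(122,548),(428,525)],235,260,8,.012); print("foot near edge S",f)
b=m(s,[(165,385),(357,375)],235,260,8,.045); print("block near top edge S",b)
k=m(t,[(330,295)],245,165,6,.093); print("knob T",k)
print("sq",m(t,[(318,250),(376,285),(340,340),(285,305)],245,165,6,.093))
print("green,red,yellow",m(t,[(314,376),(254,318)],245,165,6,.075),m(t,[(303,349)],245,165,6,.085))
print("lid",m(t,[(140,55),(612,160),(547,458),(68,347)],245,165,6,.075))
o,d=pix2ray(t,*P(330,295,245,165,6)); print(proj(s,k[0]))
crop(s,255,165,345,250,8,"pics/s_case.png")
```

```text
handle top T [[ 0.4709 -0.299   0.095 ]
 [ 0.4731 -0.3184  0.095 ]
 [ 0.4189 -0.3223  0.095 ]
 [ 0.417  -0.3027  0.095 ]] [ 0.445  -0.3106  0.095 ]
foot T [[ 0.479  -0.2713  0.012 ]
 [ 0.4842 -0.3449  0.012 ]
 [ 0.4094 -0.3515  0.012 ]
 [ 0.4051 -0.2798  0.012 ]] [ 0.4444 -0.3119  0.012 ]
handle top S [[ 0.4191 -0.3077  0.095 ]
 [ 0.4731 -0.2993  0.095 ]
 [ 0.4755 -0.3151  0.095 ]
 [ 0.4216 -0.3231  0.095 ]] [ 0.4473 -0.3113  0.095 ]
foot near edge S [[ 0.4155 -0.3531  0.012 ]
 [ 0.4879 -0.3485  0.012 ]]
block near top edge S [[ 0.4262 -0.3337  0.045 ]
 [ 0.4716 -0.3321  0.045 ]]
knob T [[0.5027 0.036  0.093 ]]
sq [[0.5221 0.0415 0.093 ]
 [0.5074 0.0163 0.093 ]
 [0.4835 0.0312 0.093 ]
 [0.4981 0.0551 0.093 ]]
green,red,yellow [[0.4693 0.0429 0.075 ]
 [0.4941 0.0696 0.075 ]] [[0.48   0.0474 0.085 ]]
lid [[ 0.6095  0.1228  0.075 ]
 [ 0.566  -0.0854  0.075 ]
 [ 0.4355 -0.0584  0.075 ]
 [ 0.4801  0.1501  0.075 ]]
[295.3255 190.5998]
```

View pics/s_case.png

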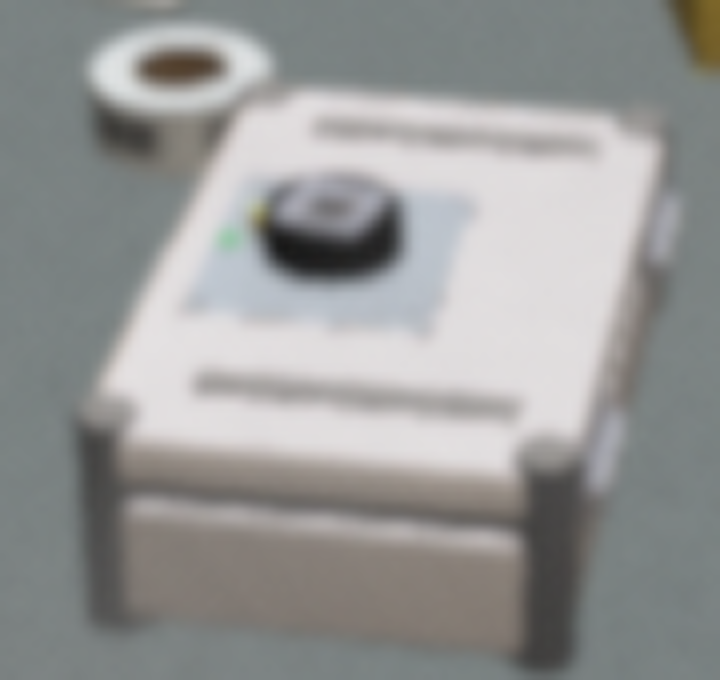

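```bash
python3 -m crank '[[87,40,-86,0,0,0,-14],[87,60,-130,0,0,0,-22],[87,80,-172,0,0,0,-29],[87,100,-215,0,0,0,-36],[87,120,-258,0,0,0,-44],[87,140,-301,0,0,0,-51],[87,160,-344,0,0,0,-58],[87,180,-387,0,0,0,-65]]'
```

```text
time_s: 1.15
tool_pos: [0.4083, 0.2397, 0.2924]
tool_rot: [-180.0, -0.0, 3.1]
force: [0.4, 0.3, 0.2]
grip_width: 0.0872
```

```bash
python3 -m crank '[[87,19,-41,-2,0,0,-6],[87,38,-82,-4,0,0,-12],[87,57,-123,-6,0,0,-19],[87,76,-164,-8,0,0,-25],[87,95,-204,-10,0,0,-31],[87,95,-204,-10,0,0,-31]]'
python3 - <<'E'
from h import *
c=read_camera("wrist"); cv2.imwrite("pics/w1.png",c["img"][:,:,::-1]); print(proj(c,[.5027,.036,.093])); print(get_obs()["tool_pos"],get_obs()["tool_rot"])
E
```

```text
time_s: 1.75
tool_pos: [0.5049, 0.0286, 0.2827]
tool_rot: [179.9, -0.2, -28.6]
force: [-0.5, 0.1, -0.9]
grip_width: 0.087
[308.58705363 189.20811546]
[0.50399092 0.03218601 0.28248699] [-1.79979294e+02 -6.17603221e-02 -2.82581370e+01]
```

View pics/w1.png

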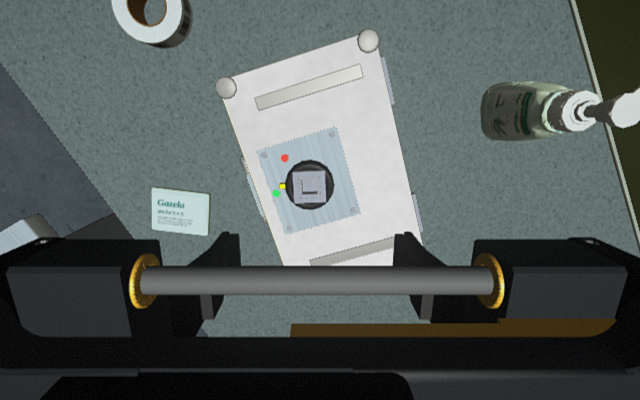

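Run:
```python
from h import *
c=read_camera("wrist"); crop(c,262,145,352,235,8,"pics/w2.png"); print(proj(c,[.5027,.036,.093])); print(get_obs()["tool_pos"],get_obs()["tool_rot"],c["cam_to_world"])
np.save("w2T.npy",c["cam_to_world"])
```

```text
[311.78580525 192.36333124]
[0.50344182 0.0347187  0.28235143] [-1.79943060e+02 -1.95445012e-03 -2.80026004e+01] [[ 0.88096659 -0.45573162 -0.12730498  0.53982741]
 [-0.47317709 -0.8478298  -0.23934928  0.0968241 ]
 [ 0.00114608  0.27109651 -0.96255149  0.37542278]
 [ 0.          0.          0.          1.        ]]
```

View pics/w2.png

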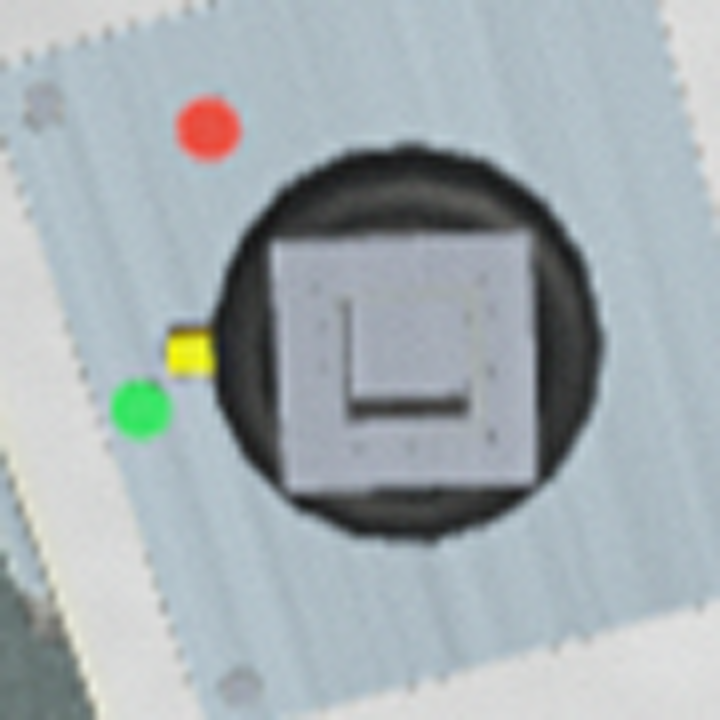

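Run:
```python
from h import *
np.set_printoptions(precision=4,suppress=True)
c=read_camera("wrist")
q=lambda pts,z:np.array([at_z(c,262+(x+.5)/8-.5,145+(y+.5)/8-.5,z) for x,y in pts])
s=q([(272,240),(528,234),(538,488),(288,494)],.093); print(s,s.mean(0))
for a,b in((0,1),(3,2),(0,3),(1,2)):
    d=s[b]-s[a]; print(np.linalg.norm(d),np.degrees(np.arctan2(d[1],d[0])))
e=q([(325,285),(490,285),(490,445),(330,450)],.093);print("mouth",e.mean(0))
print("rim l/r/t/b",q([(217,348),(603,345)],.088).mean(0))
print("pointer",q([(190,352)],.09),"green",q([(142,410)],.075),"red",q([(208,130)],.075))
```

```text
[[0.4968 0.0606 0.093 ]
 [0.5232 0.0474 0.093 ]
 [0.5102 0.0198 0.093 ]
 [0.4837 0.033  0.093 ]] [0.5035 0.0402 0.093 ]
0.029465090919672164 -26.630774076947546
0.029603297510776845 -26.558758786307173
0.030541282238575926 -115.46933772842424
0.030507198546403037 -115.20845084910407
mouth [0.5036 0.04   0.093 ]
rim l/r/t/b [0.5043 0.0411 0.088 ]
pointer [[0.4814 0.053  0.09  ]] green [[0.4694 0.0469 0.075 ]] red [[0.4939 0.0736 0.075 ]]
```

```bash
python3 -m crank '[[87,-8,-46,0,0,0,-8],[87,-16,-92,0,0,0,-16],[87,-24,-138,0,0,0,-24],[87,-32,-184,0,0,0,-32],[87,-40,-230,0,0,0,-40],[87,-48,-276,0,0,0,-48],[87,-56,-322,0,0,0,-55],[87,-57,-346,0,0,0,-57]]'; python3 -m crank '[[87,0,0,0,0,0,0],[87,0,0,0,0,0,0]]'
python3 - <<'E'
from h import *
c=read_camera("wrist"); cv2.imwrite("pics/w3.png",c["img"][:,:,::-1]); print(proj(c,[.446,-.311,.095])); print(get_obs()["tool_pos"],get_obs()["tool_rot"])
crop(c,240,120,400,240,5,"pics/w3c.png")
s=read_camera("side")
for p in ((296.9,190.6),): print("knob from side",at_z(s,*p,.093))
E
```

```text
time_s: 2.7
tool_pos: [0.445, -0.3123, 0.2828]
tool_rot: [-179.9, -0.0, -85.1]
force: [0.6, 0.7, 0.1]
grip_width: 0.087
time_s: 2.9
tool_pos: [0.4455, -0.3111, 0.2826]
tool_rot: [-179.9, 0.0, -85.0]
force: [0.1, 0.7, -0.3]
grip_width: 0.0873
[315.30164743 196.55145334]
[ 0.44590891 -0.31018825  0.2825489 ] [-1.79893141e+02  3.97328337e-02 -8.48976260e+01]
knob from side [0.50675979 0.03582759 0.093     ]
```

View pics/w3.png

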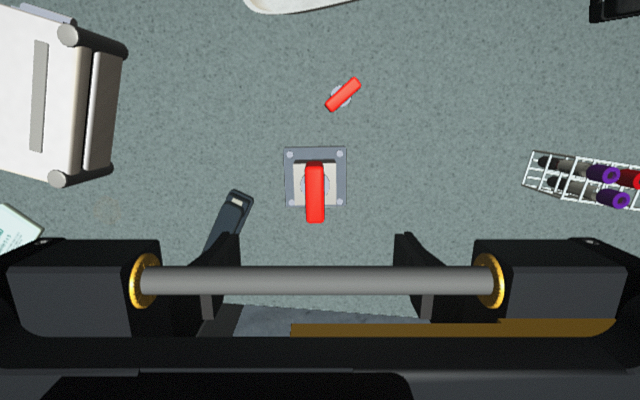

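View pics/w3c.png

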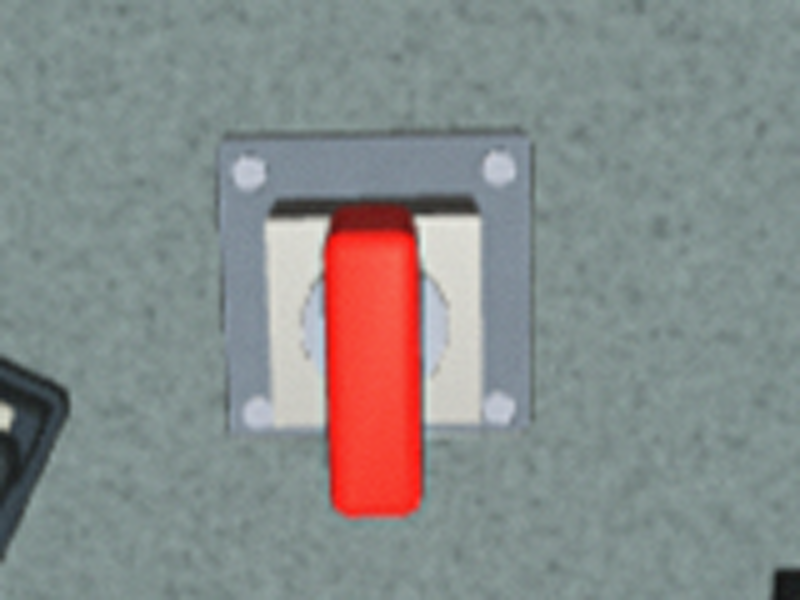

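Run:
```python
from h import *
np.set_printoptions(precision=4,suppress=True)
c=read_camera("wrist")
q=lambda pts,z:np.array([at_z(c,240+(x+.5)/5-.5,120+(y+.5)/5-.5,z) for x,y in pts])
def rep(n,pts,z):
    s=q(pts,z); print(n,s.mean(0)); 
    for a,b in((0,1),(3,2),(0,3),(1,2)):
        d=s[b]-s[a]; print("  ",np.linalg.norm(d),np.degrees(np.arctan2(d[1],d[0])))
rep("handle",[(327,232),(415,232),(423,515),(332,516)],.095)
rep("foot",[(220,135),(530,130),(528,430),(230,433)],.012)
rep("screws",[(249,172),(499,167),(499,408),(259,413)],.012)
print("block far",q([(268,215),(480,215)],.045), "near",q([(272,426),(483,424)],.045))
print("collar",q([(302,320),(448,320)],.05).mean(0))
print(get_obs()["tool_pos"],get_obs()["tool_rot"])
```

```text
handle [ 0.448  -0.3087  0.095 ]
   0.015981046206193564 -84.84142855413246
   0.01738580630366312 -84.17149323879443
   0.05462387539501257 -174.40370870546772
   0.05444945608569078 -172.92501071152304
foot [ 0.4489 -0.3088  0.012 ]
   0.07171639274567371 -83.92814486748613
   0.07265417505823568 -84.23766605525788
   0.07194179259228574 -174.52449480477748
   0.07233062785585448 -173.7792656117291
screws [ 0.4473 -0.3088  0.012 ]
   0.0582093189927651 -83.70114897528131
   0.05830353006812137 -83.59946279784117
   0.05835018106206543 -173.792907985152
   0.05824663160082718 -173.70048827650103
block far [[ 0.4687 -0.2838  0.045 ]
 [ 0.4727 -0.3289  0.045 ]] near [[ 0.4219 -0.288   0.045 ]
 [ 0.4266 -0.3345  0.045 ]]
collar [ 0.449  -0.3085  0.05  ]
[ 0.4461 -0.3099  0.2826] [-179.8783    0.0387  -84.8482]
```

```bash
python3 -m crank '[[87,1,0,-40,0,0,1],[87,1,0,-80,0,0,1],[87,1,0,-120,0,0,1],[87,1,0,-145,0,0,1],[87,1,0,-155,0,0,1],[87,1,0,-155,0,0,1],[87,1,0,-155,0,0,1]]' 40; python3 -m crank '[[10,0,0,0,0,0,0],[10,0,0,0,0,0,0],[10,0,0,0,0,0,0],[10,0,0,0,0,0,0],[10,0,0,0,0,0,0],[10,0,0,0,0,0,0],[10,0,0,0,0,0,0],[10,0,0,0,0,0,0]]' 40
```

```text
time_s: 3.75
tool_pos: [0.4481, -0.3099, 0.1289]
tool_rot: [-179.8, -0.0, -83.8]
force: [1.3, 0.7, -0.8]
grip_width: 0.087
time_s: 4.55
tool_pos: [0.4481, -0.3099, 0.1288]
tool_rot: [-179.8, -0.0, -83.8]
force: [-0.1, 0.1, -0.9]
grip_width: 0.0311
```

```bash
python3 -m crank '[[10,0,0,0,0,0,0],[10,0,0,0,0,0,0],[10,0,0,0,0,0,0],[10,0,0,0,0,0,0],[10,0,0,0,0,0,0]]' 40
python3 - <<'E'
from h import *
s=read_camera("side"); crop(s,215,220,335,320,6,"pics/s4.png")
E
```

```text
time_s: 5.05
tool_pos: [0.448, -0.3098, 0.1287]
tool_rot: [-179.8, -0.0, -83.8]
force: [-1.0, 0.6, -0.5]
grip_width: 0.0173
```

View pics/s4.png

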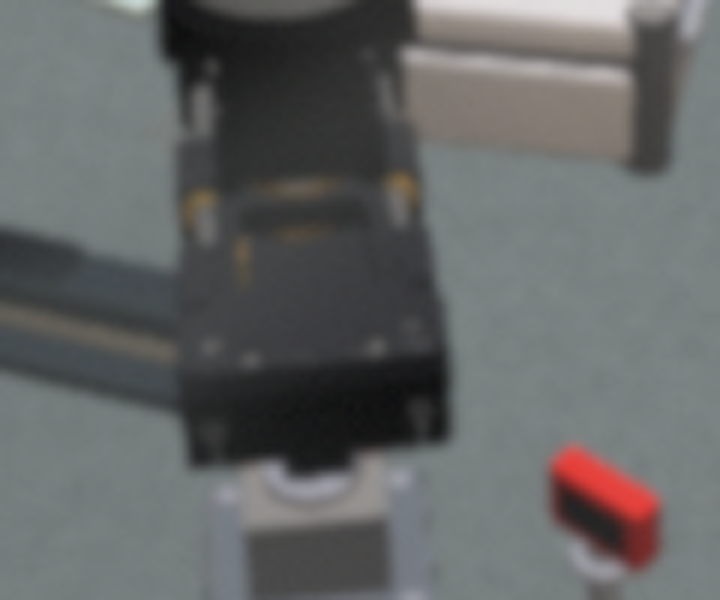

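```bash
python3 -m crank '[[10,0,0,15,0,0,0],[10,0,0,45,0,0,0],[10,0,0,85,0,0,0],[10,0,0,120,0,0,0],[10,5,30,125,0,0,6],[10,12,74,125,0,0,13],[10,19,118,125,0,0,20],[10,26,162,125,0,0,27]]' 40; python3 -m crank '[[10,7,42,0,0,0,7],[10,14,84,0,0,0,14],[10,21,126,0,0,0,21],[10,26,160,0,0,0,28],[10,29,180,0,0,0,30],[10,30,185,0,0,0,30],[10,30,185,0,0,0,30]]'
```

```text
time_s: 5.9
tool_pos: [0.474, -0.1467, 0.255]
tool_rot: [-179.7, -0.0, -56.6]
force: [0.6, 0.1, -1.2]
grip_width: 0.0176
time_s: 6.6
tool_pos: [0.5041, 0.0374, 0.2553]
tool_rot: [-179.7, -0.1, -26.7]
force: [-0.5, -0.8, -0.5]
grip_width: 0.0176
```

Run:
```python
from h import *
c=read_camera("wrist"); cv2.imwrite("pics/w5.png",c["img"][:,:,::-1])
o=get_obs(); print(o["tool_pos"],o["tool_rot"])
s=read_camera("side"); crop(s,235,110,355,230,5,"pics/s5.png")
```

```text
[0.50404667 0.03632035 0.25523649] [-1.79740873e+02 -8.16536672e-02 -2.67876015e+01]
```

View pics/w5.png

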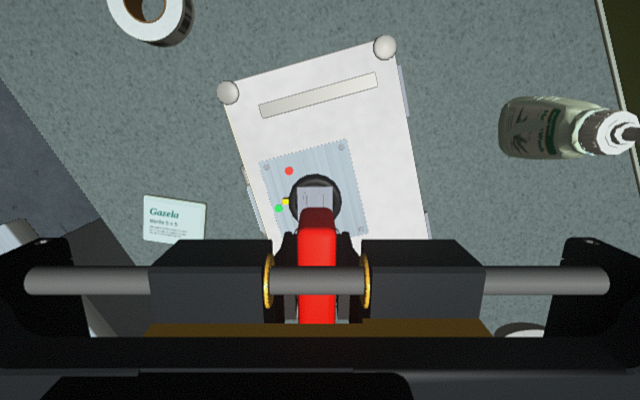

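View pics/s5.png

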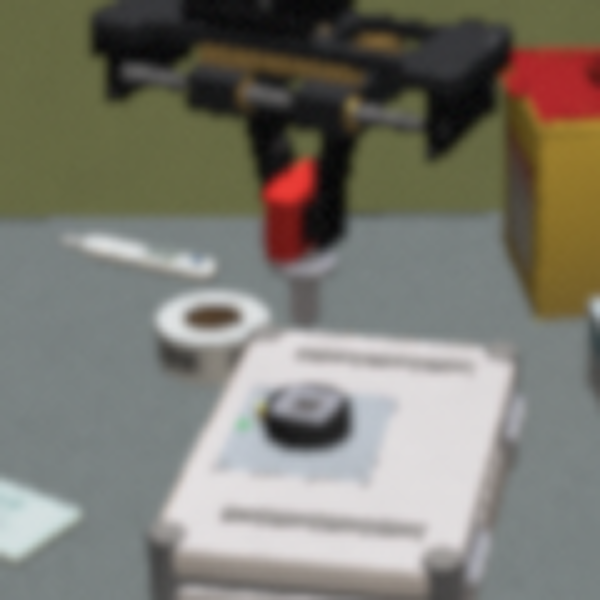

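```bash
python3 -m crank '[[10,0,1,-20,0,0,0],[10,0,1,-38,0,0,0],[10,0,1,-38,0,0,0],[10,0,1,-38,0,0,0]]'
python3 - <<'E'
from h import *
c=read_camera("wrist"); crop(c,260,160,380,280,6,"pics/w6.png")
o=get_obs(); print(o["tool_pos"],o["tool_rot"])
s=read_camera("side"); crop(s,260,140,340,210,9,"pics/s6.png")
p=np.array(o["tool_pos"])-[0,0,.1157]
for z in (0,.0043,.032): print(proj(s,p+[0,0,z]))
E
```

```text
time_s: 7.1
tool_pos: [0.504, 0.0354, 0.2175]
tool_rot: [-179.8, -0.1, -27.0]
force: [-0.1, -0.3, -0.0]
grip_width: 0.0177
[0.5044237  0.03575822 0.21805401] [-1.79705318e+02 -1.25064523e-01 -2.69609452e+01]
[295.92086891 187.41804372]
[295.89065925 185.93441636]
[295.69345907 176.24523815]
```

View pics/w6.png

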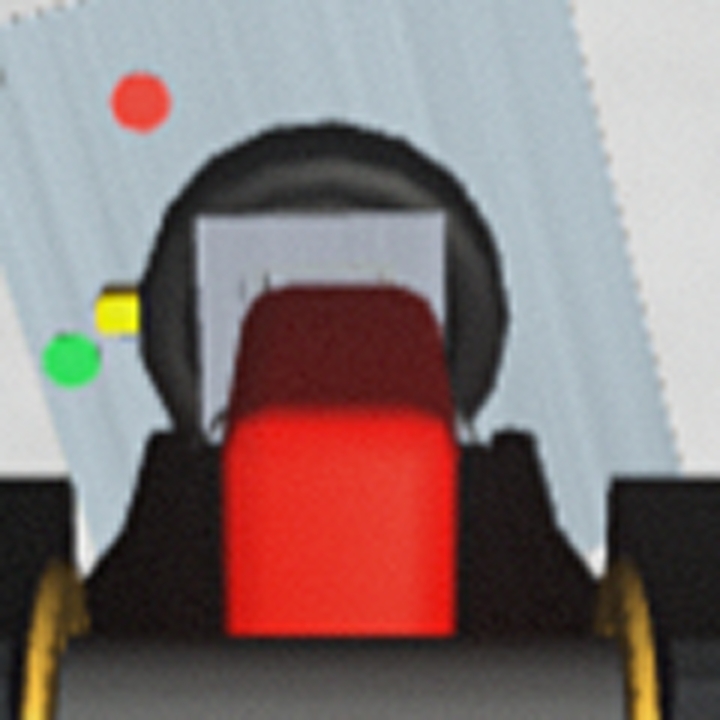

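View pics/s6.png

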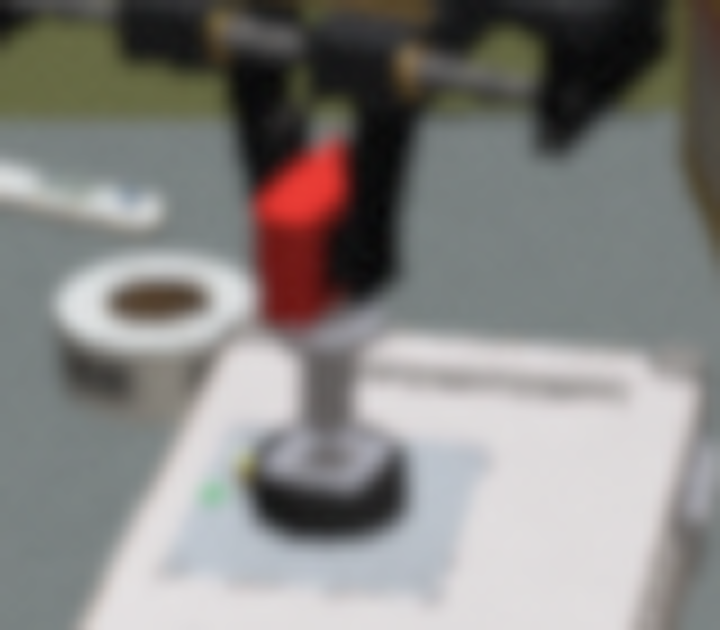

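```bash
python3 -m crank '[[10,-1,2,0,0,0,0],[10,-1,2,-3,0,0,0],[10,-1,2,-6,0,0,0],[10,-1,2,-9,0,0,0],[10,-1,2,-12,0,0,0],[10,-1,2,-12,0,0,0]]'
python3 - <<'E'
from h import *
o=get_obs(); print(o["tool_pos"],o["tool_rot"],o["force"],o["wrist_torque"])
c=read_camera("wrist"); crop(c,260,160,380,280,6,"pics/w7.png")
s=read_camera("side"); crop(s,260,140,340,210,9,"pics/s7.png")
E
```

```text
time_s: 7.8
tool_pos: [0.5032, 0.0381, 0.2056]
tool_rot: [-179.7, -0.1, -26.9]
force: [-0.3, -0.3, -1.5]
grip_width: 0.0177
[0.50324679 0.03805452 0.20564772] [-1.79726731e+02 -1.02622949e-01 -2.69225430e+01] [-0.28920524 -0.29429209 -1.53091189] [-0.12026739  0.12520574  0.00403714]
```

View pics/w7.png

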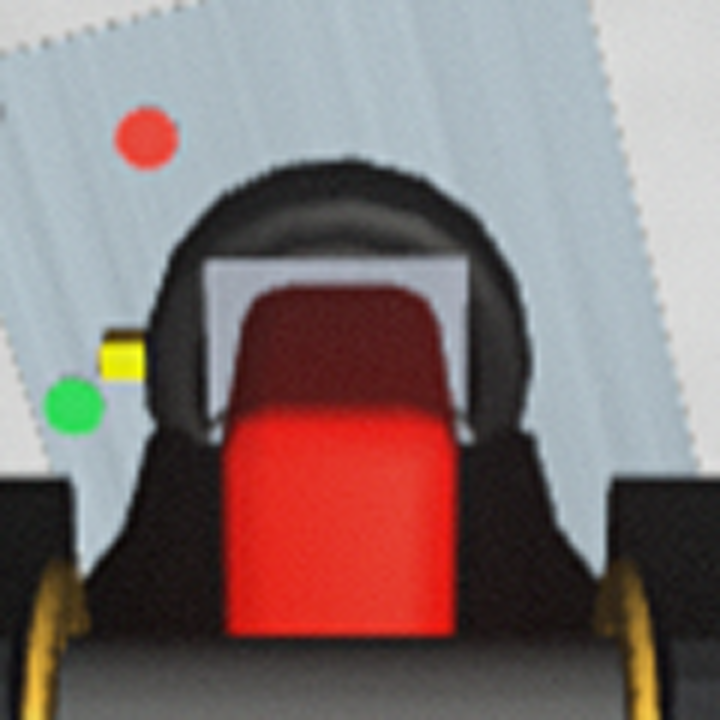

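View pics/s7.png

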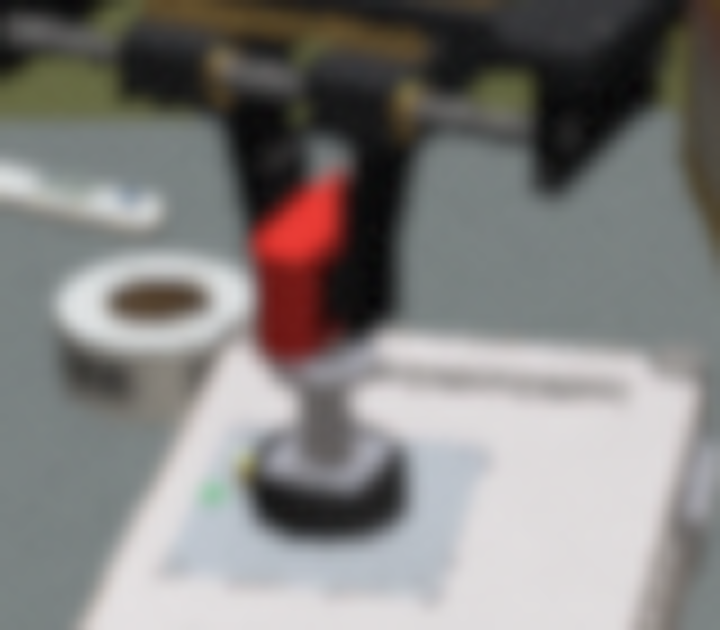

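```bash
python3 -m crank '[[10,0,0,-2,0,0,0],[10,0,0,-4,0,0,0],[10,0,0,-5,0,0,0]]'; python3 -c "
from cell import *
o=get_obs(); print(o['tool_pos'],o['tool_rot'],o['force'],o['wrist_torque'])"
```

```text
time_s: 8.2
tool_pos: [0.5042, 0.0386, 0.2018]
tool_rot: [-179.6, -0.2, -26.9]
force: [1.2, 1.9, -0.9]
grip_width: 0.0179
[0.5041804  0.03859685 0.20177109] [-179.58522717   -0.19747198  -26.91667013] [ 1.18372203  1.93696962 -0.87059178] [ 0.20316903 -0.13296796  0.09742837]
```

```bash
python3 -m crank '[[10,0,0,-2,0,0,0],[10,0,0,-4,0,0,0],[10,0,0,-6,0,0,0],[10,0,0,-6,0,0,0]]'; python3 -c "
from cell import *
o=get_obs(); print(o['tool_pos'],o['tool_rot'],o['force'],o['wrist_torque'])"
```

```text
time_s: 8.6
tool_pos: [0.5042, 0.0387, 0.1957]
tool_rot: [-179.6, -0.2, -26.9]
force: [-0.1, 1.0, 0.4]
grip_width: 0.0178
[0.50416849 0.03871037 0.19567565] [-179.58584185   -0.18598448  -26.91274673] [-0.06886438  1.01136926  0.39512469] [ 0.21177748 -0.00494855  0.0285634 ]
```

```bash
python3 -m crank '[[10,0,0,-1,0,0,0],[10,0,0,-2,0,0,0],[10,0,0,-2,0,0,0]]'
python3 - <<'E'
from h import *
o=get_obs(); print(o['tool_pos'],o['tool_rot'],o['force'],o['wrist_torque'])
c=read_camera("wrist"); crop(c,260,160,380,280,6,"pics/w8.png")
s=read_camera("side"); crop(s,260,140,340,210,9,"pics/s8.png")
E
```

```text
time_s: 8.9
tool_pos: [0.5044, 0.0387, 0.1955]
tool_rot: [-179.5, -0.2, -26.9]
force: [-4.0, 0.3, 11.8]
grip_width: 0.0176
[0.50444641 0.03872443 0.19547293] [-1.79533761e+02 -1.74685565e-01 -2.69220634e+01] [-4.00511748  0.29095251 11.7630868 ] [-0.01079833  1.25904452 -0.02579644]
```

View pics/s8.png

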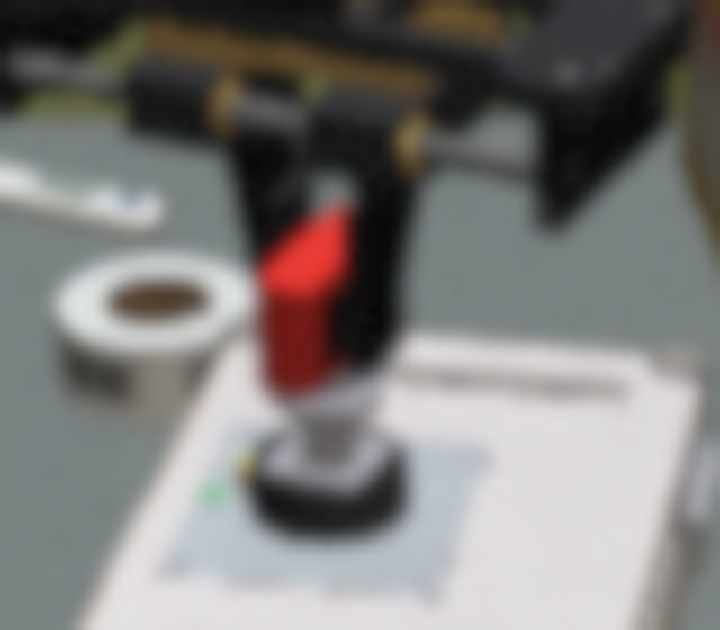

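View pics/w8.png

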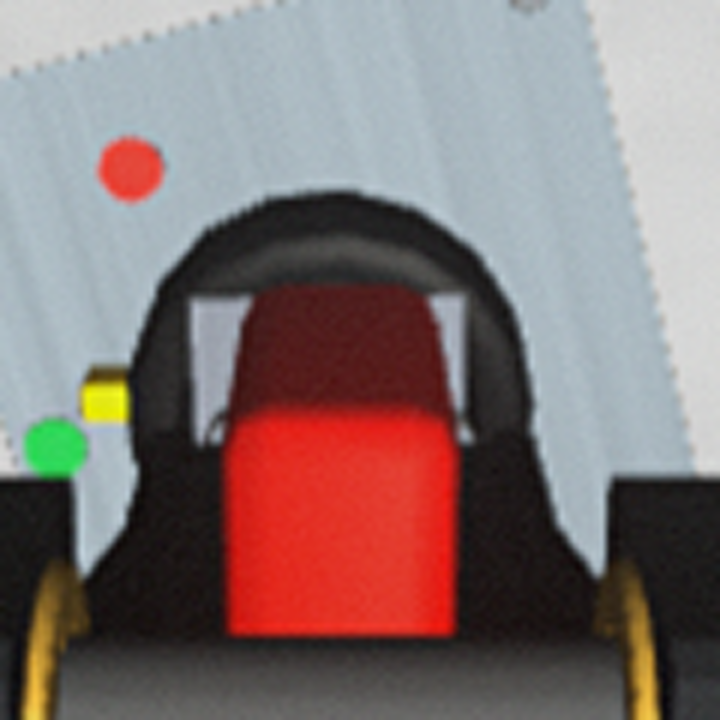

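```bash
python3 -m crank '[[10,0,0,1,0,0,-5],[10,0,0,1,0,0,-11],[10,0,0,1,0,0,-17],[10,0,0,1,0,0,-23],[10,0,0,1,0,0,-28],[10,0,0,1,0,0,-30],[10,0,0,1,0,0,-30]]'
python3 - <<'E'
from h import *
o=get_obs(); print(o['tool_pos'],o['tool_rot'],o['force'],o['wrist_torque'])
c=read_camera("wrist"); crop(c,240,160,380,280,5,"pics/w9.png")
E
```

```text
time_s: 9.7
tool_pos: [0.5044, 0.0395, 0.1964]
tool_rot: [-179.5, -0.1, -56.9]
force: [1.3, 2.9, -1.0]
grip_width: 0.0182
[0.50442946 0.0394992  0.19639108] [-1.79493665e+02 -1.36090987e-01 -5.68847667e+01] [ 1.34296826  2.87600274 -0.98423197] [0.60591397 0.04038477 0.11218373]
```

View pics/w9.png

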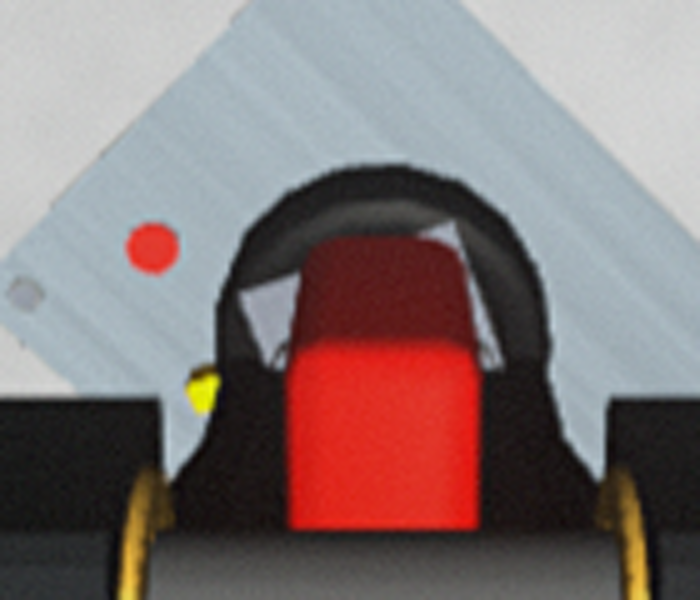

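```bash
python3 -m crank '[[10,0,0,0,0,0,-6],[10,0,0,0,0,0,-12],[10,0,0,0,0,0,-18],[10,0,0,0,0,0,-24],[10,0,0,0,0,0,-30],[10,0,0,0,0,0,-30]]'
python3 - <<'E'
from h import *
o=get_obs(); print(o['tool_pos'],o['tool_rot'],o['force'],o['wrist_torque'],o['time_s'])
c=read_camera("wrist"); crop(c,240,160,380,280,5,"pics/w10.png")
E
```

```text
time_s: 10.35
tool_pos: [0.5047, 0.0391, 0.1964]
tool_rot: [-179.5, -0.2, -86.8]
force: [0.8, 0.2, -1.4]
grip_width: 0.0176
[0.50466264 0.03908667 0.19640863] [-1.79461158e+02 -1.71974310e-01 -8.68189372e+01] [ 0.79436348  0.21665976 -1.35484533] [ 0.1004478  -0.16429941  0.0972698 ] 10.35
```

View pics/w10.png

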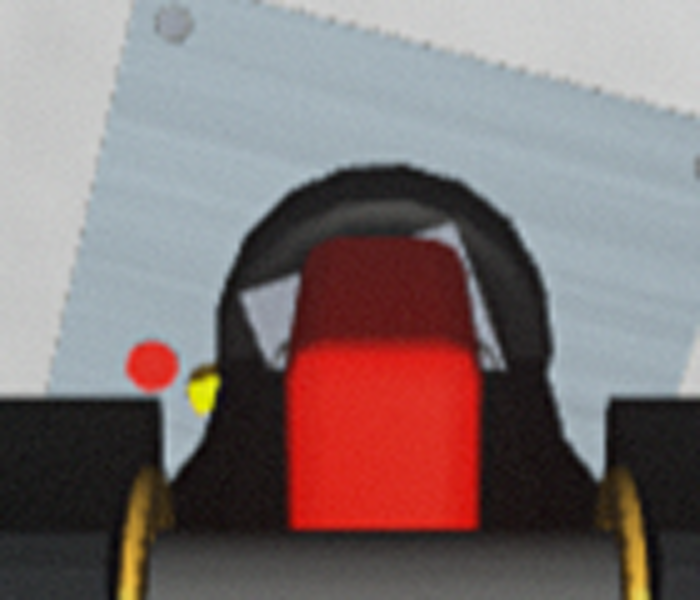

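```bash
python3 -m crank '[[10,0,0,0,0,0,-3],[10,0,0,0,0,0,-6],[10,0,0,0,0,0,-8],[10,0,0,0,0,0,-8]]'
python3 - <<'E'
from h import *
o=get_obs(); print(o['tool_pos'],o['tool_rot'],o['force'],o['wrist_torque'],o['time_s'])
c=read_camera("wrist"); crop(c,240,160,380,280,5,"pics/w11.png")
E
```

```text
time_s: 10.8
tool_pos: [0.5047, 0.0389, 0.1964]
tool_rot: [-179.5, -0.2, -94.5]
force: [0.9, -0.2, -0.7]
grip_width: 0.0174
[0.50470113 0.03893723 0.19636319] [-179.45660066   -0.18625283  -94.5487447 ] [ 0.91945565 -0.16984406 -0.67676806] [ 0.15505892 -0.03046196  0.09188521] 10.8
```

View pics/w11.png

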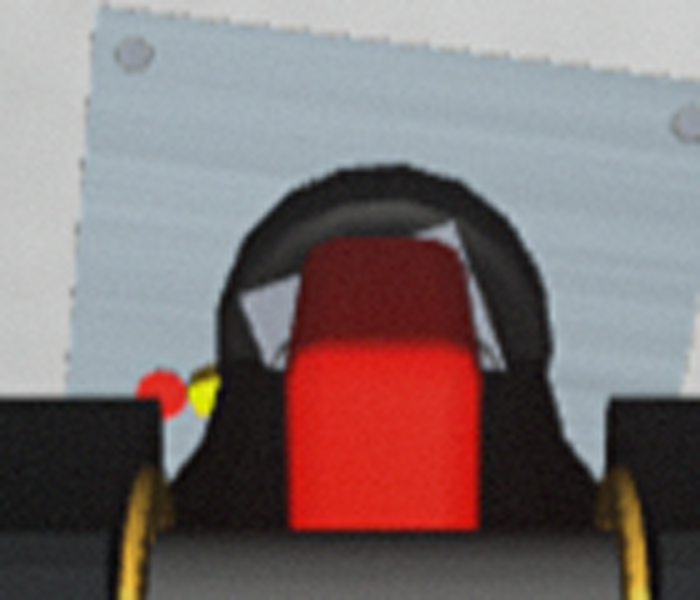

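```bash
python3 -m crank '[[10,0,0,0,0,0,-2],[10,0,0,0,0,0,-3],[10,0,0,0,0,0,-3]]'
python3 - <<'E'
from h import *
o=get_obs(); print(o['tool_pos'],o['tool_rot'],o['force'],o['wrist_torque'],o['time_s'])
E
```

```text
time_s: 11.15
tool_pos: [0.5047, 0.0389, 0.1964]
tool_rot: [-179.5, -0.2, -97.5]
force: [-0.0, 0.7, -1.2]
grip_width: 0.0176
[0.5047176  0.03887605 0.19635205] [-179.45407193   -0.19525937  -97.45696935] [-0.01578981  0.66216505 -1.23989049] [ 0.15394835 -0.03728751  0.18545875] 11.15
```

```bash
python3 -m crank '[[10,0,0,0,0,0,-1],[10,0,0,0,0,0,-2],[10,0,0,0,0,0,-2]]'
python3 - <<'E'
from h import *
o=get_obs(); print(o['tool_pos'],o['tool_rot'],o['force'],o['wrist_torque'],o['time_s'])
c=read_camera("wrist"); crop(c,240,160,380,280,5,"pics/w12.png")
E
```

```text
time_s: 11.45
tool_pos: [0.5047, 0.0389, 0.1964]
tool_rot: [-179.4, -0.2, -99.5]
force: [1.4, 0.7, -1.0]
grip_width: 0.0175
[0.50473755 0.03886569 0.19636174] [-179.44921382   -0.19655642  -99.46629364] [ 1.38533317  0.72877431 -1.00597217] [ 0.16736559 -0.04790242  0.14379882] 11.45
```

View pics/w12.png

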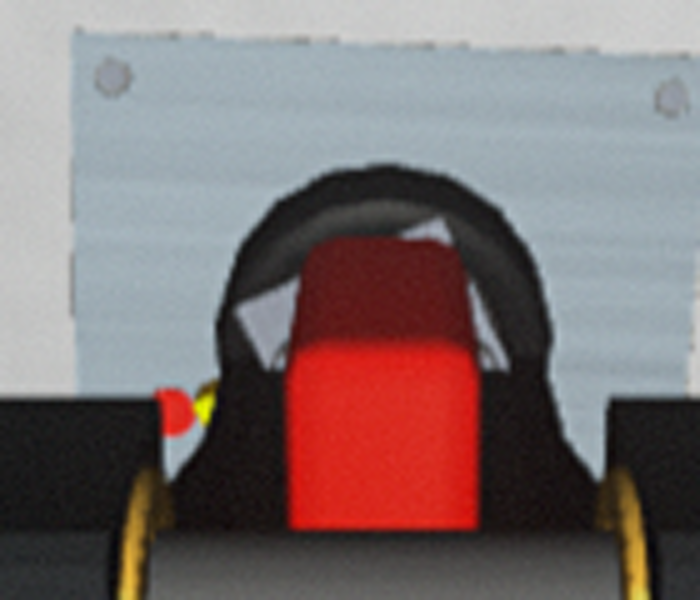

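```bash
python3 -m crank '[[10,0,0,0,0,0,6],[10,0,0,0,0,0,12],[10,0,0,0,0,0,18],[10,0,0,0,0,0,20],[10,0,0,0,0,0,20]]'
python3 - <<'E'
from h import *
o=get_obs(); print(o['tool_pos'],o['tool_rot'],o['force'],o['wrist_torque'],o['time_s'])
c=read_camera("wrist"); crop(c,240,160,380,280,5,"pics/w13.png")
E
```

```text
time_s: 12.0
tool_pos: [0.5042, 0.0384, 0.196]
tool_rot: [-179.5, -0.2, -79.5]
force: [-0.0, -0.6, -1.0]
grip_width: 0.0177
[0.5042419  0.03842737 0.19600375] [-179.5297011    -0.20945803  -79.47526434] [-0.0141393  -0.63978955 -1.04458239] [-0.00924944  0.14458334 -0.04458783] 12.0
```

View pics/w13.png

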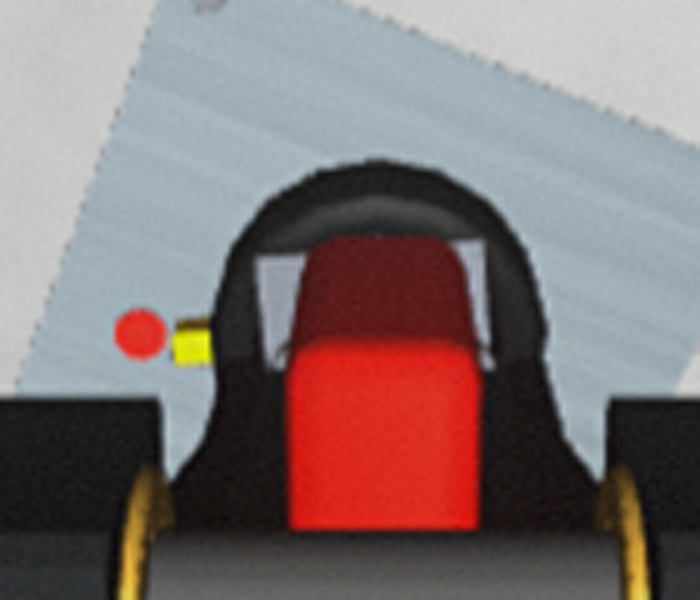

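```bash
python3 -m crank '[[10,0,0,8,0,0,0],[10,0,0,25,0,0,0],[10,0,0,45,0,0,0],[10,0,0,60,0,0,0],[10,-3,-20,62,0,0,0],[10,-9,-58,62,0,0,-1],[10,-16,-100,62,0,0,-2],[10,-22,-140,62,0,0,-2]]'
python3 - <<'E'
from h import *
o=get_obs(); print(o['tool_pos'],o['tool_rot'],o['force'],o['wrist_torque'],o['time_s'])
t=read_camera("side"); crop(t,215,100,355,240,5,"pics/s14.png")
E
```

```text
time_s: 12.85
tool_pos: [0.4817, -0.1032, 0.2587]
tool_rot: [-179.5, -0.2, -81.6]
force: [-0.2, -0.9, -0.8]
grip_width: 0.0179
[ 0.48170687 -0.10318549  0.25871891] [-179.49842968   -0.19895871  -81.56656556] [-0.19446529 -0.89495484 -0.82207207] [-0.03448846  0.08143376  0.01493305] 12.85
```

View pics/s14.png

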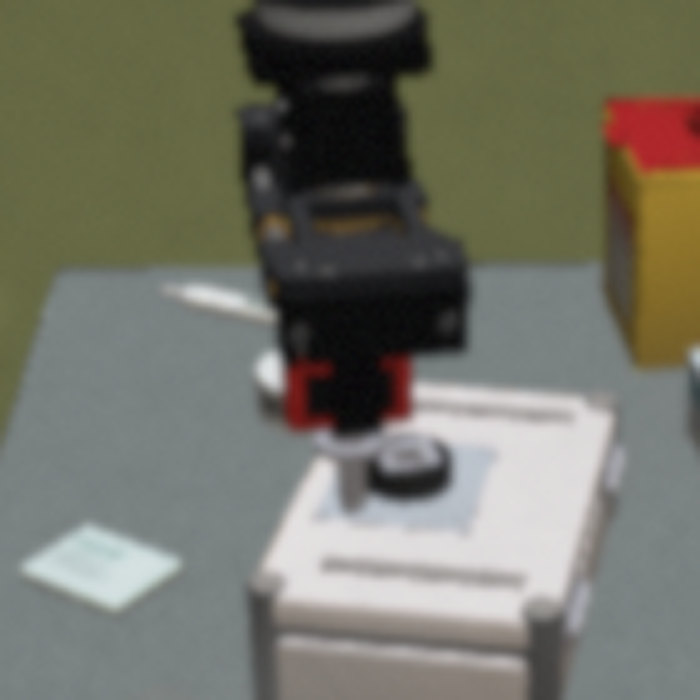

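```bash
python3 -m crank '[[10,-7,-42,0,0,0,0],[10,-14,-85,0,0,0,-1],[10,-21,-128,0,0,0,-1],[10,-28,-170,-10,0,0,-2],[10,-33,-200,-35,0,0,-2],[10,-34,-207,-58,0,0,-2],[10,-34,-207,-63,0,0,-2],[10,-34,-207,-63,0,0,-2]]'; python3 -m crank '[[10,0,0,0,0,0,0]]'
python3 - <<'E'
from h import *
o=get_obs(); print(o['tool_pos'],o['tool_rot'],o['force'],o['time_s'])
c=read_camera("wrist"); crop(c,240,120,400,280,4.5,"pics/w15.png")
t=read_camera("side"); crop(t,225,230,315,320,8,"pics/s15.png")
p=np.array(o["tool_pos"])-[0,0,.1157]
for z in (0,.032): print(proj(t,p+[0,0,z]))
print(proj(t,[.448,-.3098,.045]))
E
```

```text
time_s: 13.7
tool_pos: [0.4459, -0.3175, 0.1956]
tool_rot: [-179.6, -0.4, -84.1]
force: [0.5, -0.7, -1.2]
grip_width: 0.0179
time_s: 13.8
tool_pos: [0.447, -0.3167, 0.1967]
tool_rot: [-179.6, -0.4, -84.0]
force: [1.3, 0.2, -1.3]
grip_width: 0.0177
[ 0.44699964 -0.31667959  0.19668251] [-179.56843837   -0.3511019   -84.00782757] [ 1.29142035  0.22867253 -1.28960795] 13.8
[265.71942306 286.83806521]
[264.84297306 273.59051573]
[267.38167118 298.69061694]
```

View pics/w15.png

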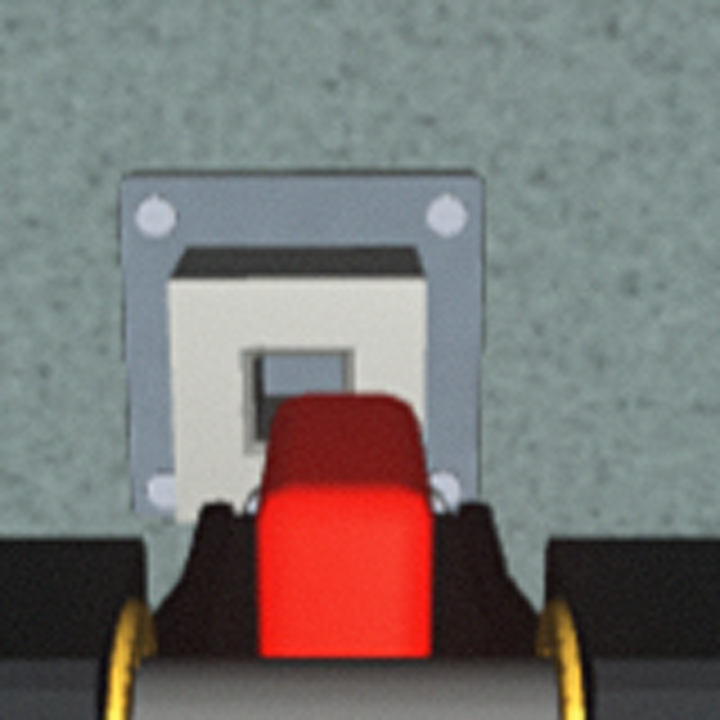

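View pics/s15.png

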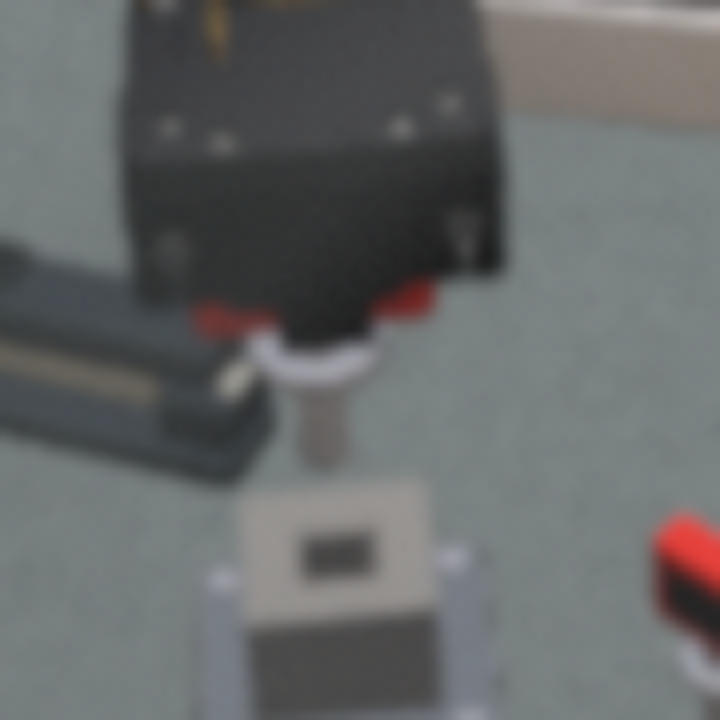

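Run:
```python
from h import *
np.set_printoptions(precision=4,suppress=True)
c=read_camera("wrist"); 
o=get_obs(); print(o['tool_pos'],o['tool_rot'],o['time_s'])
s=read_camera("side"); print("hole side",at_z(s,267.3,299.5,.045))
crop(c,240,120,400,280,4.5,"pics/w16.png")
R=np.array(c["cam_to_world"])[:3,:3]; d=R.T@[0,0,-1]; K=c["K"]; print("nadir u crop",(K[0][0]*d[0]/d[2]+K[0][2]-240)*4.5)
# handle axis lateral
P=lambda x,y:(240+(x+.5)/4.5-.5,120+(y+.5)/4.5-.5)
print(at_z(c,*P(298,401),.045))
```

```text
[ 0.447  -0.3168  0.1967] [-179.5256   -0.3619  -83.9905] 13.95
hole side [ 0.448  -0.3121  0.045 ]
nadir u crop 333.73045647963033
[ 0.4471 -0.3098  0.045 ]
```

View pics/w16.png

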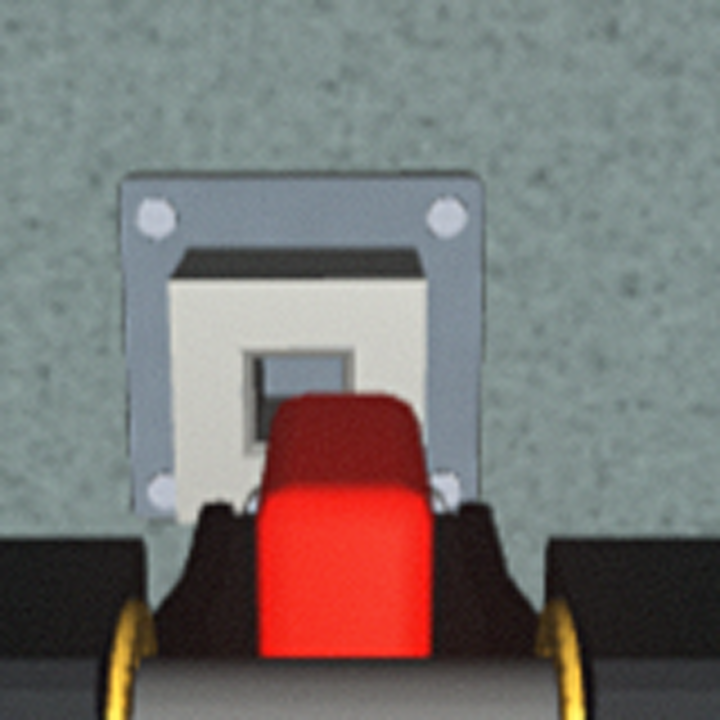

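```bash
python3 -m crank '[[10,1,4,0,0.3,0.5,0],[10,1,7,-10,0.3,0.5,0],[10,1,7,-20,0.3,0.5,0],[10,1,7,-30,0.3,0.5,0],[10,1,7,-30,0.3,0.5,0],[10,1,7,-30,0.3,0.5,0]]'
python3 - <<'E'
from h import *
np.set_printoptions(precision=4,suppress=True)
o=get_obs(); print(o['tool_pos'],o['tool_rot'],o['force'],o['wrist_torque'],o['time_s'])
c=read_camera("wrist"); crop(c,240,120,400,280,4.5,"pics/w17.png")
t=read_camera("side"); crop(t,225,230,315,320,8,"pics/s17.png")
R=np.array(c["cam_to_world"])[:3,:3]; d=R.T@[0,0,-1]; K=c["K"]; print("nadir u crop",(K[0][0]*d[0]/d[2]+K[0][2]-240)*4.5)
E
```

```text
time_s: 14.6
tool_pos: [0.4474, -0.3101, 0.166]
tool_rot: [179.9, -0.0, -84.0]
force: [0.4, -0.4, -2.0]
grip_width: 0.0176
[ 0.4474 -0.3101  0.166 ] [179.9209  -0.0115 -84.0396] [ 0.3754 -0.407  -1.9719] [-0.071   0.1404  0.0251] 14.6
nadir u crop 342.57049287109
```

View pics/w17.png

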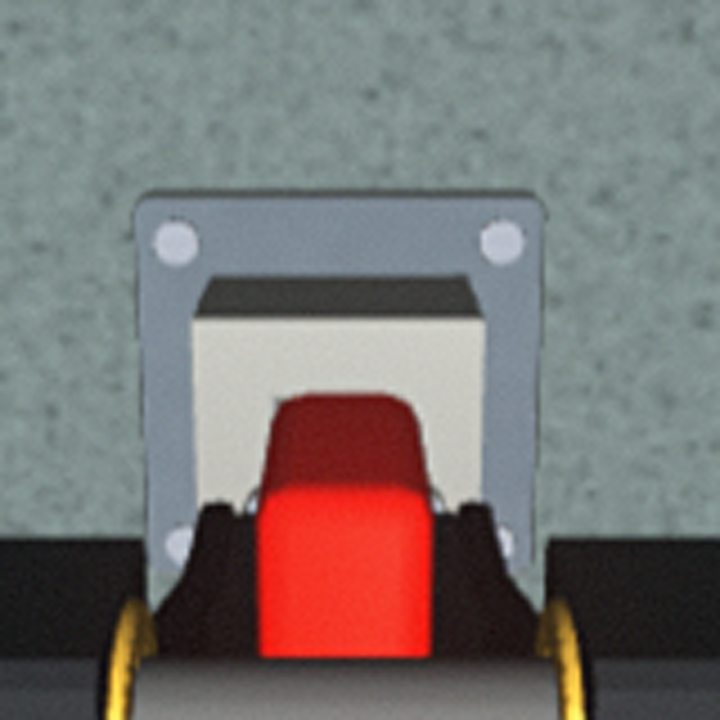

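View pics/s17.png

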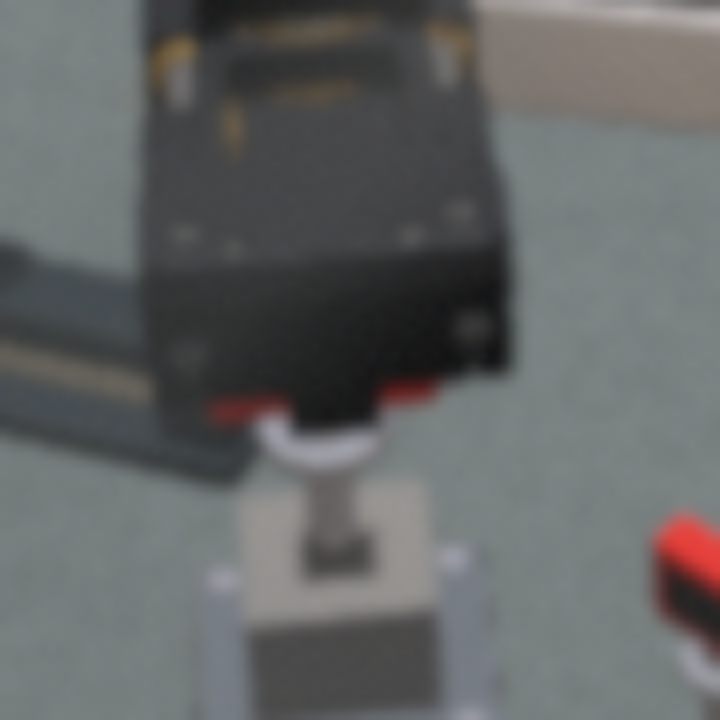

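```bash
python3 -m crank '[[10,1,0,-2,0,0,0],[10,1,0,-5,0,0,0],[10,1,0,-8,0,0,0],[10,1,0,-11,0,0,0],[10,1,0,-11,0,0,0]]'
python3 - <<'E'
from h import *
np.set_printoptions(precision=4,suppress=True)
o=get_obs(); print(o['tool_pos'],o['tool_rot'],o['force'],o['wrist_torque'],o['time_s'])
E
```

```text
time_s: 15.2
tool_pos: [0.4486, -0.3101, 0.1552]
tool_rot: [180.0, -0.0, -84.0]
force: [-0.2, 0.8, -0.9]
grip_width: 0.0179
[ 0.4486 -0.3101  0.1552] [179.9534  -0.0145 -84.0351] [-0.238   0.8288 -0.8897] [-0.0716  0.1392 -0.0041] 15.2
```

In by about 5 mm with no contact force. Continuing down to the collar.

```bash
python3 -m crank '[[10,0,0,-4,0,0,0],[10,0,0,-8,0,0,0],[10,0,0,-12,0,0,0],[10,0,0,-16,0,0,0],[10,0,0,-20,0,0,0],[10,0,0,-23,0,0,0],[10,0,0,-24,0,0,0],[10,0,0,-24,0,0,0]]'
python3 - <<'E'
from h import *
np.set_printoptions(precision=4,suppress=True)
o=get_obs(); print(o['tool_pos'],o['tool_rot'],o['force'],o['wrist_torque'],o['time_s'])
t=read_camera("side"); crop(t,225,230,315,320,8,"pics/s18.png")
E
```

```text
time_s: 16.0
tool_pos: [0.4485, -0.3101, 0.1311]
tool_rot: [179.9, -0.0, -84.0]
force: [0.3, 0.4, -2.2]
grip_width: 0.0173
[ 0.4485 -0.3101  0.1311] [179.9359  -0.0091 -84.0357] [ 0.2638  0.4446 -2.2154] [-0.0505  0.146   0.0326] 16.0
```

View pics/s18.png

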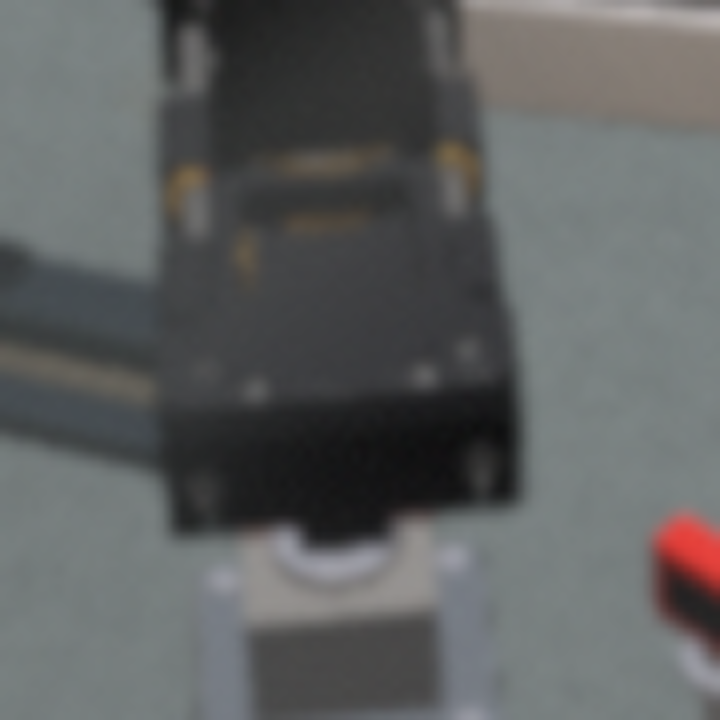

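```bash
python3 -m crank '[[10,0,0,-1,0,0,0],[10,0,0,-2,0,0,0],[10,0,0,-3,0,0,0],[10,0,0,-3,0,0,0]]'
python3 - <<'E'
from h import *
np.set_printoptions(precision=4,suppress=True)
o=get_obs(); print(o['tool_pos'],o['tool_rot'],o['force'],o['wrist_torque'],o['time_s'])
E
```

```text
time_s: 16.45
tool_pos: [0.4487, -0.3102, 0.1287]
tool_rot: [180.0, 0.0, -84.0]
force: [-1.0, 1.2, 4.1]
grip_width: 0.0174
[ 0.4487 -0.3102  0.1287] [179.9681   0.0023 -84.0387] [-0.9677  1.1998  4.0815] [ 0.1659  0.3985 -0.0305] 16.45
```

```bash
python3 -m crank '[[60,0,0,0,0,0,0],[60,0,0,0,0,0,0],[60,0,0,0,0,0,0],[60,0,0,0,0,0,0],[60,0,0,0,0,0,0],[60,0,0,0,0,0,0],[60,0,0,0,0,0,0],[60,0,0,0,0,0,0]]'
python3 - <<'E'
from h import *
o=get_obs(); print(o['tool_pos'],o['tool_rot'],o['force'],o['wrist_torque'],o['time_s'])
c=read_camera("wrist"); crop(c,240,120,400,280,4.5,"pics/w19.png")
E
```

```text
time_s: 17.25
tool_pos: [0.4487, -0.3102, 0.1287]
tool_rot: [180.0, 0.0, -84.0]
force: [0.2, -0.4, 0.1]
grip_width: 0.0595
[ 0.44870502 -0.31022581  0.12872475] [ 1.79968661e+02  1.95836417e-03 -8.40394667e+01] [ 0.23194715 -0.44983446  0.10056122] [-0.01670937  0.15754795  0.03786981] 17.25
```

View pics/w19.png

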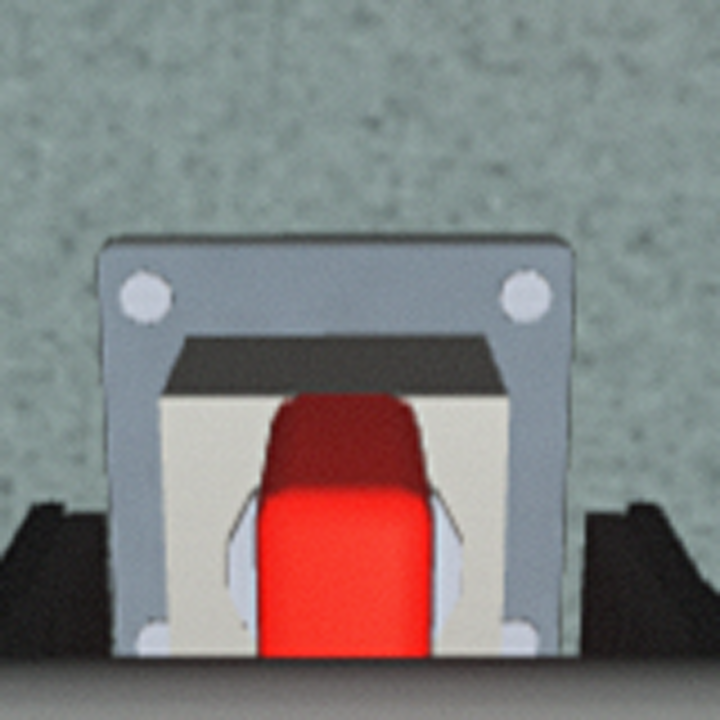

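```bash
python3 -m crank '[[60,0,0,10,0,0,0],[60,0,0,30,0,0,0],[60,0,0,60,0,0,0],[60,0,0,100,0,0,0],[60,0,0,140,0,0,0],[60,0,0,160,0,0,0],[60,0,0,160,0,0,0],[60,0,0,160,0,0,0]]'
python3 - <<'E'
from h import *
o=get_obs(); print(o['tool_pos'],o['tool_rot'],o['force'],o['joint_velocities'],o['time_s'])
c=read_camera("wrist"); crop(c,240,120,400,240,5,"pics/w20.png")
t=read_camera("side"); crop(t,235,165,335,315,5,"pics/s20.png")
t=read_camera("top"); crop(t,195,165,360,270,4.5,"pics/t20.png")
E
```

```text
time_s: 18.1
tool_pos: [0.4486, -0.3102, 0.289]
tool_rot: [-180.0, 0.0, -84.0]
force: [0.8, 0.0, 0.2]
grip_width: 0.0601
[ 0.44863735 -0.31023661  0.28903308] [-1.79978378e+02  1.03245333e-02 -8.40376936e+01] [0.82930227 0.01768709 0.20196002] [ 0.31431363  1.30490884 -0.34465386  1.76253511 -0.23994556 -0.23857967
  0.03405591] 18.1
```

View pics/w20.png

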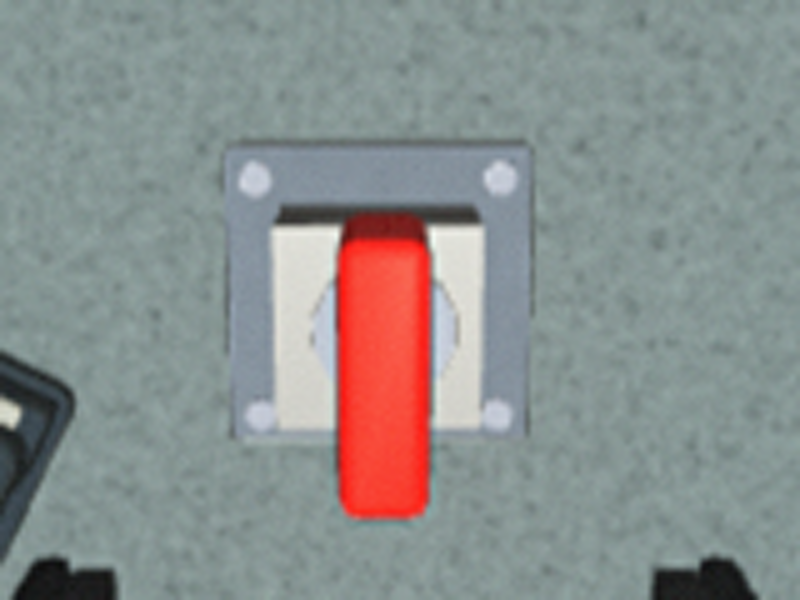

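View pics/s20.png

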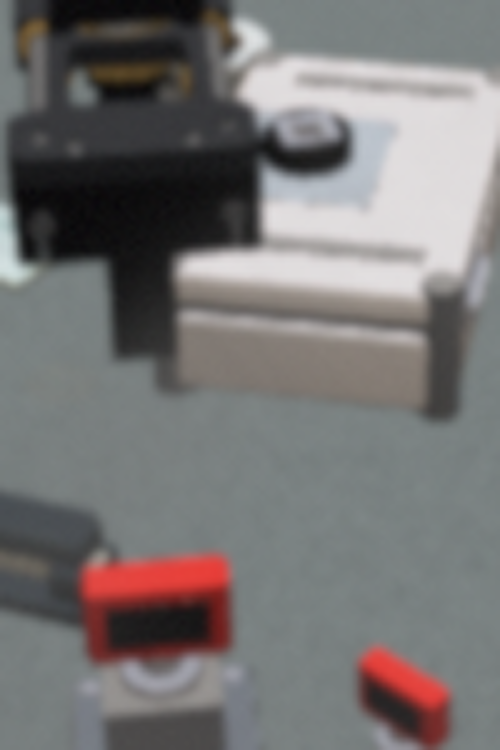

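View pics/t20.png

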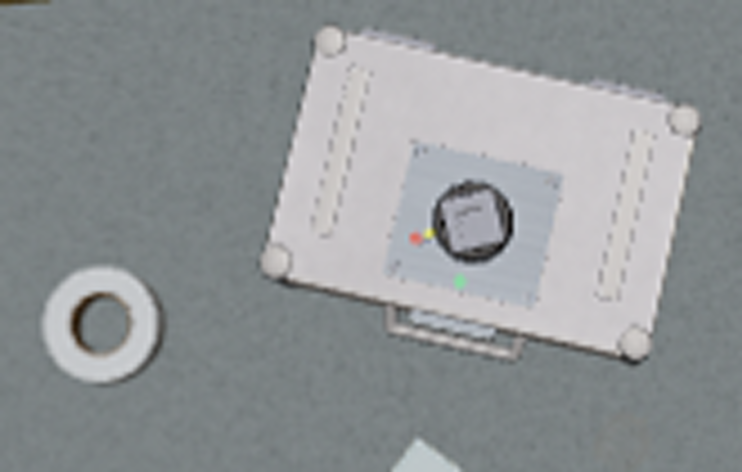

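The pointer is at the red mark. The key stands upright with its collar on the holder, about 2 mm off centre, which is within the hole's play. The label roll hasn't moved.

```bash
python3 -c "
from cell import *
print(sign_off()); o=get_obs(); print(o['time_s'],o['force'])"
```

```text
the job is handed in; nothing more can be done
None
the job is handed in; nothing more can be done
```

The case is locked, the key is back in its holder and released, and the job was handed in at about 18 s; no verdict was reported.

- **Locking:** I pushed the large key about 13 mm into the recess, until about 12 N showed it was on the floor. I then turned it clockwise until the knob stopped following. The pointer is at the red mark; I read the joint at about 1.10 rad from the wrist image.
- **Key return:** The key stands upright with its collar on the holder top, at the same height as before pickup, about 2 mm off the hole centre.
- **Robot and surroundings:** The gripper is open and clear above the key. The label roll is where it was. I never went near the swab box, but it wasn't in my last close-up pictures, so I didn't check it again.
- **Disagreements:** The cameras disagreed by up to 4 mm on the knob's position, so I went by the wrist and side views and by contact force. The play in the recess looked like about 18° rather than the stated 14°, and up to 24° when pressed against the stop.

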